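# Hand-operate the blue relay and record it

## Task

Check the relay with the blue tab by hand: with the fingertips, gently press its blue tab fully down, keep it down for about a second, and let it spring back up. Then press the green button on the grey box to record the check, and let it go. Do not pick up or shift anything, and leave the other relays, the red button, the clear cover, the spare coil and the multimeter alone.

Things in the scene. Friction and masses are not known exactly. Their poses are not given: they have to be found in the camera images.
- relay_blue: open relay with a blue finger tab, 90 x 52 mm base, 68 mm tall in all, 0.6 kg, standing loose on the 16 mm thick dark board; origin at the centre of its underside, x from its tab end to its hinge end, z up. Copper coil on a black base, steel armature plate above the coil.
- blue_tab (a point): centre of the top face of the blue tab (28 x 28 mm, 5 mm thick, coloured blue) at the free end of that relay's armature; at rest 30 mm to the -x side of the relay's origin and 67 mm above its underside, about 83 mm above the bench; it moves with the armature
- blue_armature (a joint): angle of the blue relay's armature in rad: 0 up at rest, 0.16 fully down on its stop; above 0.12 counts as fully pressed. Hinged 70 mm from the tab centre, so the tab goes down 11 mm in all. A spring resists with about 1.5 N at the start and 4.5 N at the stop, measured at the tab, and lifts it again when released
- relay_yellow: open relay with a yellow finger tab, 90 x 52 mm base, 68 mm tall in all, 0.6 kg, standing loose on the 16 mm thick dark board; origin at the centre of its underside, x from its tab end to its hinge end, z up. Copper coil on a black base, steel armature plate above the coil.
- yellow_tab (a point): centre of the top face of the yellow tab (28 x 28 mm, 5 mm thick, coloured yellow) at the free end of that relay's armature; at rest 30 mm to the -x side of the relay's origin and 67 mm above its underside, about 83 mm above the bench; it moves with the armature
- yellow_armature (a joint): angle of the yellow relay's armature in rad: 0 up at rest, 0.16 fully down on its stop; above 0.12 counts as fully pressed. Hinged 70 mm from the tab centre, so the tab goes down 11 mm in all. A spring resists with about 1.5 N at the start and 4.5 N at the stop, measured at the tab, and lifts it again when released
- relay_white: open relay with a white finger tab, 90 x 52 mm base, 68 mm tall in all, 0.6 kg, standing loose on the 16 mm thick dark board; origin at the centre of its underside, x from its tab end to its hinge end, z up. Copper coil on a black base, steel armature plate above the coil.
- white_tab (a point): centre of the top face of the white tab (28 x 28 mm, 5 mm thick, coloured white) at the free end of that relay's armature; at rest 30 mm to the -x side of the relay's origin and 67 mm above its underside, about 83 mm above the bench; it moves with the armature
- white_armature (a joint): angle of the white relay's armature in rad: 0 up at rest, 0.16 fully down on its stop; above 0.12 counts as fully pressed. Hinged 70 mm from the tab centre, so the tab goes down 11 mm in all. A spring resists with about 1.5 N at the start and 4.5 N at the stop, measured at the tab, and lifts it again when released
- box: fixed grey record box, 100 (x) x 150 (y) x 45 mm tall, with two push buttons on its top; origin at the centre of its underside
- green_base: round black housing of the green button, fixed on top of the record box; origin at the centre of its underside, 45 mm above the bench
- green_top (a point): centre of the top face of the green push button (28 mm diameter); the buttons are 76 mm apart and either one may be on the left
- green (a joint): travel of the green button in m: 0 up, 0.006 fully down (pressed straight down; springs back; fully down takes 4.5 N; above 0.004 counts as pressed)
- red_base: round black housing of the red button, fixed on top of the record box; origin at the centre of its underside, 45 mm above the bench
- red_top (a point): centre of the top face of the red push button (28 mm diameter); the buttons are 76 mm apart and either one may be on the left
- red (a joint): travel of the red button in m: 0 up, 0.006 fully down (pressed straight down; springs back; fully down takes 4.5 N; above 0.004 counts as pressed)
- cover: clear plastic relay dust cover, 60 x 60 x 95 mm, 0.09 kg, standing loose on the rear (+x) part of the board, open side down; origin at the centre of its underside
- coil: loose spare copper coil on a bobbin, 44 mm diameter, 50 mm tall, standing on the rear part of the board; origin at the centre of its underside
- meter: orange multimeter lying loose on the bench, 160 x 80 x 34 mm, its length along its own x; origin at the centre of its underside
Mind the look-alikes: they are no part of the job. Of the things that look like the meter, the smaller one is meant.

How it is judged:
By the outcome, as a careful person would: the job done as asked, in the order asked, and still so for the second after the job is handed in, with the robot touching nothing.
It also fails if it takes over 48 s, if anything falls off the work surface, if the arm or the gripper's body presses on something with over 40 N, if the wrist force passes 120 N, or if a joint passes its speed limit or range.

## Robot

A 6-joint arm with a two-finger parallel gripper is mounted at the origin on the work surface. World frame = base frame: x ahead of the robot, y to its left, z up, the work surface at z = 0. Lengths are in m, angles in degrees, forces in N, time in s.
With the tool pointing down it reaches from about 0.4 to 0.825 m from the base axis. Payload 7 kg.
Tool frame: the origin (TCP) lies midway between the tips of the shut fingers; the grasp point (between the pads) lies 19 mm behind it; z points along the fingers, y is the line along which they close (so a half turn about z gives the same grasp; the last joint's range is limited). The gripper opens to 88 mm and grips with 3 to 60 N. Pads are 19 mm wide; open, the fingers measure 130 mm over their backs; the gripper's body (78 mm by 193 mm) begins 47 mm behind the grasp point.
Start: joints at [83.256, 20.546, 0.682, 0, -70.136, -16.507], TCP at [0.266, 0.62, 0.227] pointing down, gripper open.
Joint ranges: [-176.03, 176.03], [-82.01, 121.73], [-58.28, 71.71], [-173.87, 95.51], [-174.79, -0.11], [-173.66, 173.66]. Speed limits (degrees/s): [136.94, 136.94, 172.46, 180, 180, 180].

## Interface

Orientations are given as [roll, pitch, yaw] about the fixed x, y, z axes, in that order (R = Rz(yaw) Ry(pitch) Rx(roll)).
In Python, from plant import telemetry, viewer, workorder gives the robot as it stands. The module is installed in compiled form; this text tells all that it offers.
- The arm moves only by the tool carry_out, never from a script. Its argument "rows" is a list of rows, each a list of 6 numbers: the shift along the tool's x, y, z in m, then the turn, a rotation vector about the tool's x, y, z in rad. In form: [[tx, ty, tz, ax, ay, az], ...]. A call has 1 to 8 rows; each row is the pose to reach, as a shift and turn from the pose commanded when the call began, along the tool's axes at that moment; what a row does not reach only later rows make up. A row lasts 1/8 s, in which the tool goes at most 62.5 mm and 10.7 degrees, less where a joint would pass 70% of its speed; a pose out of reach is approached as far as the arm can. A call with a gripper value outside its range is refused whole. "grip" is the gripper's target within -1 to 1 (fully open at 1, half-way at 0, shut at -1), set as the call begins (left out, the last holds). The fingers move at their own pace and stop on an object; the grip force is fixed at half the most. Time passes only in rows, so rows that repeat a pose let the fingers close. It gives the time, the measured TCP pose, the force, the opening and the grip force at its end, in the units of the state.
- telemetry.get_obs(): the state, without advancing time (a new reading comes with each control period).
- viewer.snapshot(name): name is "scene" or "top" or "wrist"; returns the picture (480x640x3 uint8, red, green, blue); there is no depth.
- viewer.camera_info(name): a dict with "intrinsics" (3x3 intrinsics, pixels), "k1" (the pictures are not rectified: a ray, as slopes to the right and down, at radius r is drawn at 1 + k1 r^2 times it, then the intrinsics apply), "extrinsics" (4x4, takes a point from camera to world coordinates); the wrist camera has in their place "tool_from_camera" (4x4, takes a point from camera to tool coordinates, whose origin is the TCP and whose axes are the flange's). Camera axes: x right, y down, z forward; pixel columns grow to the right and rows downward; lengths in m; the calibration is good to about 2 mm. A picture is of the moment at which its call begins: read the wrist's pose just before it. camera_info takes no time and is no camera call.
- workorder.close_job(): hands the job in; it is judged then, once.
The state is a dict: "clock": time; "joint_pos": joint angles; "qvel": joint speeds; "tau": joint torques, N m; "tool_pos": TCP position; "orientation": TCP orientation; "force": force on the tool from outside, world axes, zero at the start; "moment": the same for the moment, N m; "opening": finger opening in m; "gripper_force": force on a finger pad.
Only numpy, scipy, OpenCV 4.12 (cv2) and the standard library are available. Lean on these libraries where they do the work, as an engineer would, in place of code of your own. Each camera call takes 0.05 s, during which the arm holds its last target. There are 200 camera calls.

## Working session

There is one attempt and no reset: what is moved stays moved. The work goes in short steps, Python scripts to look and compute and a tool call to move; the robot and the scene stay as the last step left them, time stands still between calls to the robot, and variables do not carry over. Pictures are saved under pics/ and viewed, at most 10 in all, crops included, and the job is handed in when it is done.

Besides the shell and the picture viewer there is one more tool, called as name([rows], argument=value, ...), one row to a line, values as JSON. carry_out: Moves the arm, as the interface text tells. Its arguments: {"type":"object","properties":{"rows":{"type":"array"},"grip":{"type":"number"}},"required":["rows"]}

```bash
mkdir -p pics; python3 - <<'E'
from plant import telemetry, viewer
import cv2,numpy as np
o=telemetry.get_obs()
for k in("clock","tool_pos","orientation","force","opening"):print(k,o[k])
for n in("top","scene"):
    cv2.imwrite(f"pics/{n}0.png",viewer.snapshot(n)[:,:,::-1]); c=viewer.camera_info(n); print(n,c)
print(viewer.camera_info("wrist"))
E
```

```text
clock 0.0
tool_pos [0.26630598 0.61970517 0.22563255]
orientation [ 1.79904730e+02 -9.48386963e-03 -2.32574589e+01]
force [ 0.00219143 -0.06860594  0.56582134]
opening 0.08751747914254339
top {'intrinsics': array([[612.3402347 ,   0.        , 318.97849553],
       [  0.        , 612.3402347 , 244.06360904],
       [  0.        ,   0.        ,   1.        ]]), 'k1': -0.17908199054236618, 'extrinsics': array([[ 0.02874269, -0.99508658,  0.09474464,  0.35194461],
       [-0.99954862, -0.02944113, -0.00598192, -0.01115815],
       [ 0.00874192, -0.09452994, -0.99548364,  1.15797979],
       [ 0.        ,  0.        ,  0.        ,  1.        ]])}
scene {'intrinsics': array([[445.52678936,   0.        , 321.25806547],
       [  0.        , 445.52678936, 239.39909863],
       [  0.        ,   0.        ,   1.        ]]), 'k1': 0.028321087363166915, 'extrinsics': array([[ 0.74145822,  0.41267486, -0.52909278,  0.92398442],
       [ 0.6707007 , -0.43229481,  0.6027286 , -0.56934001],
       [ 0.02000688, -0.80176098, -0.59730985,  0.58743473],
       [ 0.        ,  0.        ,  0.        ,  1.        ]])}
{'intrinsics': array([[347.07960759,   0.        , 326.34831665],
       [  0.        , 347.07960759, 241.87494284],
       [  0.        ,   0.        ,   1.        ]]), 'k1': -0.0694386666695829, 'tool_from_camera': array([[-1.81815585e-03, -9.54439793e-01, -2.98398016e-01,
         8.23343413e-02],
       [ 9.99998191e-01, -1.90218030e-03, -8.83381329e-06,
        -2.28897453e-04],
       [-5.59175485e-04, -2.98397492e-01,  9.54441525e-01,
        -1.58262186e-01],
       [ 0.00000000e+00,  0.00000000e+00,  0.00000000e+00,
         1.00000000e+00]])}
```

View pics/top0.png

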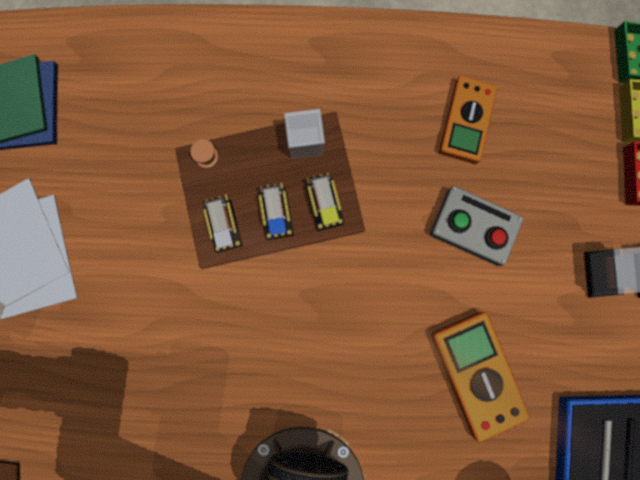

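View pics/scene0.png

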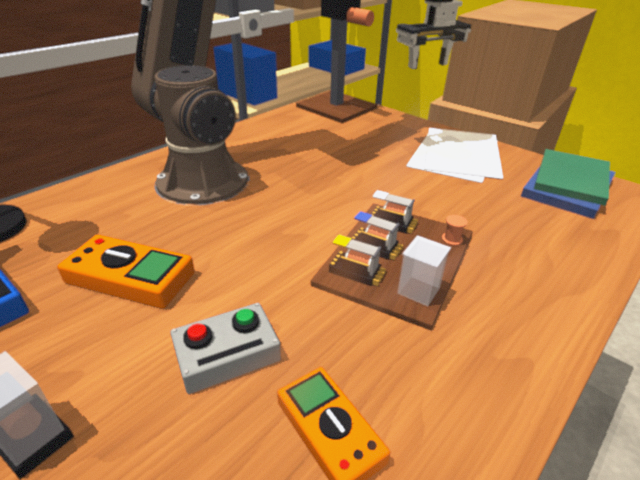

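The top picture shows the possible targets: white tab (226,240), blue tab (276,227), yellow tab (329,214), green button (459,221) and red button (498,237). I choose the blue tab and the green button, and check both in an enlarged crop.

```bash
python3 - <<'E'
import cv2,numpy as np
t=cv2.imread("pics/top0.png");s=cv2.imread("pics/scene0.png")
f=lambda im,x,y,w,h,k:cv2.resize(im[y:y+h,x:x+w],None,fx=k,fy=k,interpolation=cv2.INTER_CUBIC)
a=np.hstack([f(t,240,170,80,60*5//4,5),f(t,425,180,80,75,5)])  # 400x375 each
b=np.hstack([f(s,340,190,80,40,5),f(s,205,295,80,40,5)])
cv2.imwrite("pics/crop.png",np.vstack([a,b]))
E
```

```text
(no output)
```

View pics/crop.png

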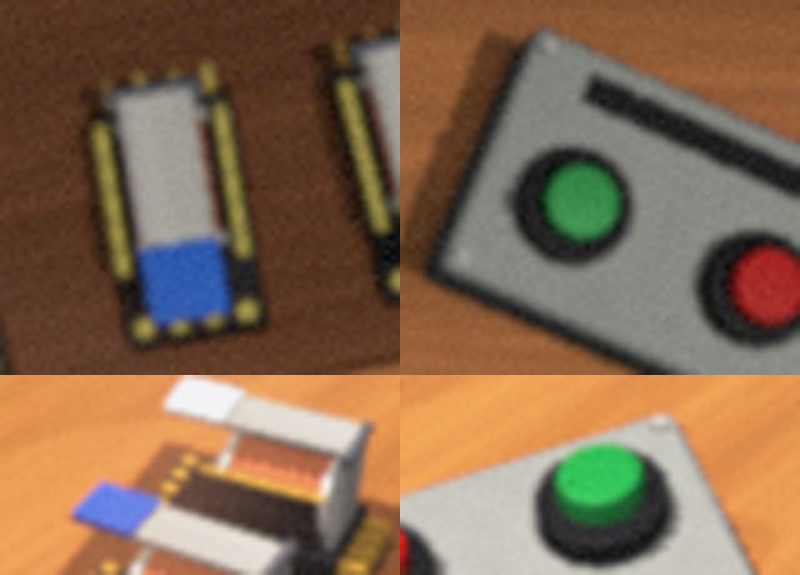

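The close crop confirms one blue tab, centred at top (276.6,226.0) and scene (363.4,216.2). It is distinct from the white and yellow ones. The green cap is at top (461.4,220.0) and scene (244.6,314.6). Next I triangulate.

```bash
cat > h.py <<'E'
from plant import telemetry, viewer
import cv2,numpy as np
from scipy.spatial.transform import Rotation as R
def ray(n,uv):
    c=viewer.camera_info(n); d=np.array([c["k1"],0,0,0,0.])
    p=cv2.undistortPoints(np.array([[uv]],float),c["intrinsics"],d)[0,0]
    if n=="wrist":
        o=telemetry.get_obs(); T=np.eye(4); T[:3,:3]=R.from_euler("xyz",o["orientation"],degrees=True).as_matrix(); T[:3,3]=o["tool_pos"]; E=T@c["tool_from_camera"]
    else: E=c["extrinsics"]
    return E[:3,3],E[:3,:3]@np.r_[p,1]
def atz(n,uv,z):
    o,d=ray(n,uv); return o+d*(z-o[2])/d[2]
def tri(a,b):
    (o1,d1),(o2,d2)=ray("top",a),ray("scene",b)
    k=np.linalg.lstsq(np.c_[d1,-d2],o2-o1,rcond=None)[0]; p,q=o1+k[0]*d1,o2+k[1]*d2
    return (p+q)/2,np.linalg.norm(p-q)
def toolshift(p):
    o=telemetry.get_obs(); return R.from_euler("xyz",o["orientation"],degrees=True).inv().apply(np.array(p)-o["tool_pos"])
E
python3 - <<'E'
from h import *
np.set_printoptions(precision=4,suppress=True)
print(tri((276.6,226),(363.4,216.2)),tri((461.4,220),(244.6,314.6)))
b=atz("top",(276.6,226),.083);print(b,atz("scene",(363.4,216.2),.083))
# tab corners, axis
c=[atz("top",(240+x/5-.4,170+y/5-.4),.083) for x,y in((138,252),(222,240),(231,315),(148,327))]
print([np.linalg.norm(c[i]-c[i-1]) for i in range(4)])
h=atz("top",(240+165/5-.4,170+88/5-.4),.083)-b;print(h,np.degrees(np.arctan2(h[1],h[0])))
g=atz("top",(461.4,220),.065);r=atz("top",(425+368/5-.4,180+284/5-.4),.065);print(g,r,np.linalg.norm(g-r),atz("scene",(244.6,314.6),.065))
print(toolshift(np.r_[b[:2],.14]))
E
```

```text
(array([0.4848, 0.0588, 0.0819]), np.float64(0.0014941992633329844)) (array([ 0.5077, -0.2755,  0.0657]), np.float64(0.0004509341764453492))
[0.4841 0.0582 0.083 ] [0.4863 0.0581 0.083 ]
[np.float64(0.026997632700883716), np.float64(0.03007317319116511), np.float64(0.026951332522804936), np.float64(0.029643954951988884)]
[0.0695 0.0097 0.    ] 7.951019517029467
[ 0.5077 -0.2759  0.065 ] [ 0.4797 -0.345   0.065 ] 0.07454399708526341 [ 0.5073 -0.2749  0.065 ]
[0.4218 0.4298 0.0864]
```

The measurements agree with the given sizes. The tab is at (0.485, 0.058, 0.083), measures 27x30 mm and its axis is at 8°. The green top is at (0.5077, -0.2755, 0.0655), and the buttons are 75 mm apart. I move over the tab with the fingers shut.

carry_out([
  [0.03,0.03,0,0,0,-0.03],
  [0.07,0.07,0.01,0,0,-0.1],
  [0.11,0.115,0.02,0,0,-0.17],
  [0.15,0.155,0.03,0,0,-0.24],
  [0.19,0.195,0.03,0,0,-0.31],
  [0.23,0.235,0.04,0,0,-0.38],
  [0.27,0.275,0.04,0,0,-0.45],
  [0.31,0.315,0.04,0,0,-0.5],
], grip=-1)

```text
clock: 1.1
tool_pos: [0.4271, 0.2065, 0.1865]
orientation: [180.0, 0.0, 5.5]
force: [0.9, 0.5, 0.1]
opening: 0.0135
gripper_force: 0.0
```

```bash
python3 - <<'E'
from h import *
o=telemetry.get_obs();print(o["clock"],o["tool_pos"],o["orientation"],o["force"],o["joint_pos"],o["opening"]);print(toolshift([.483,.058,.13]))
E
```

```text
1.1 [0.42710181 0.20652658 0.18645273] [1.79995492e+02 7.37042097e-03 5.53373335e+00] [0.93697479 0.53656185 0.13089385] [ 4.96511033e+01  3.26925610e+00 -2.71771244e+01 -2.19737058e-03
 -5.95620489e+01  4.58837437e+01] 0.013510512260277054
[0.04132226 0.15322031 0.05645947]
```

carry_out([
  [0.01,0.035,0.01,0,0,-0.02],
  [0.02,0.07,0.02,0,0,-0.04],
  [0.03,0.11,0.025,0,0,-0.04],
  [0.038,0.14,0.025,0,0,-0.04],
  [0.041,0.153,0.025,0,0,-0.04],
  [0.041,0.153,0.025,0,0,-0.04],
  [0.041,0.153,0.025,0,0,-0.04],
])

```text
clock: 1.98
tool_pos: [0.482, 0.0604, 0.1616]
orientation: [-180.0, -0.0, 7.7]
force: [1.2, 1.2, -0.2]
opening: 0.0005
gripper_force: 0.0
```

```bash
python3 - <<'E'
from h import *
im=viewer.snapshot("wrist")
cv2.imwrite("pics/w1.png",im[:,:,::-1])
o=telemetry.get_obs();print(o["clock"],o["tool_pos"],o["orientation"],o["force"],o["opening"]);print(toolshift([.483,.058,.083]))
E
```

```text
2.025 [0.48202188 0.06059621 0.16160998] [-1.79991137e+02 -7.90452000e-03  7.73083831e+00] [-0.21919293  0.58025483 -0.12207574] 0.0004170010127834591
[0.00060915 0.00271635 0.07860965]
```

View pics/w1.png

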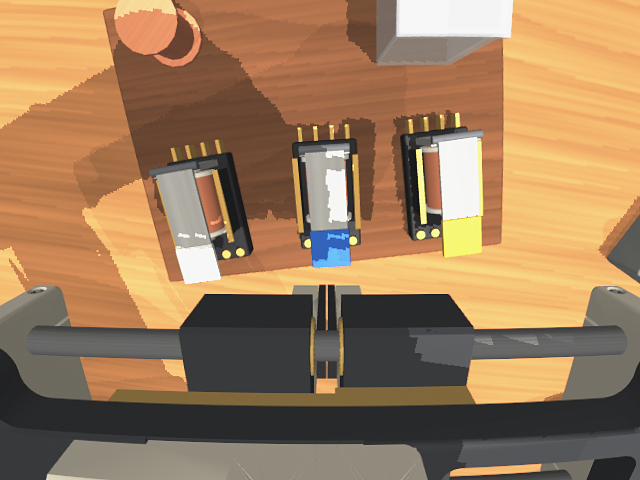

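The wrist view shows the blue tab centred at about (330,249), right ahead of the shut fingertips at (327,290). The white tab is to its left at (198,265) and the yellow to its right at (462,237). I cross-check the tab position.

```bash
python3 - <<'E'
from h import *
p=atz("wrist",(330.5,249),.083);print(p,toolshift(p))
E
```

```text
[0.48522832 0.05759502 0.083     ] [0.00276274 0.0034174  0.07860984]
```

carry_out([
  [0,0.003,0.03,0,0,0],
  [0,0.003,0.055,0,0,0],
  [0,0.003,0.068,0,0,0],
  [0,0.003,0.073,0,0,0],
  [0,0.003,0.073,0,0,0],
  [0,0.003,0.073,0,0,0],
])

```text
clock: 2.78
tool_pos: [0.4831, 0.0572, 0.0893]
orientation: [-180.0, -0.1, 7.7]
force: [0.9, 0.8, 0.5]
opening: 0.0004
gripper_force: 0.0
```

carry_out([
  [0,0,0.002,0,0,0],
  [0,0,0.004,0,0,0],
  [0,0,0.006,0,0,0],
  [0,0,0.008,0,0,0],
  [0,0,0.01,0,0,0],
  [0,0,0.01,0,0,0],
])

```text
clock: 3.52
tool_pos: [0.4826, 0.0569, 0.0785]
orientation: [180.0, 0.0, 7.7]
force: [-0.5, -0.5, 3.5]
opening: 0.0003
gripper_force: 1.4
```

carry_out([
  [0,0,0.001,0,0,0],
  [0,0,0.002,0,0,0],
  [0,0,0.003,0,0,0],
  [0,0,0.004,0,0,0],
  [0,0,0.004,0,0,0],
])

```text
clock: 4.15
tool_pos: [0.4827, 0.057, 0.0746]
orientation: [-180.0, -0.0, 7.7]
force: [-0.6, 0.2, 3.9]
opening: 0.0003
gripper_force: 2.1
```

carry_out([
  [0,0,0.0005,0,0,0],
  [0,0,0.001,0,0,0],
  [0,0,0.0015,0,0,0],
  [0,0,0.0015,0,0,0],
])

```text
clock: 4.65
tool_pos: [0.4828, 0.057, 0.0731]
orientation: [-180.0, -0.0, 7.7]
force: [0.2, 0.4, 4.6]
opening: 0.0006
gripper_force: 2.3
```

carry_out([
  [0,0,0.0005,0,0,0],
  [0,0,0.001,0,0,0],
  [0,0,0.001,0,0,0],
])

```text
clock: 5.03
tool_pos: [0.4829, 0.057, 0.0725]
orientation: [180.0, -0.0, 7.7]
force: [-0.4, -0.6, 9.2]
opening: 0.0004
gripper_force: 4.6
```

The force step from 4.6 to 9.2 N, with z lagging, shows the armature is on its stop. I hold for a second.

carry_out([
  [0,0,0,0,0,0],
  [0,0,0,0,0,0],
  [0,0,0,0,0,0],
  [0,0,0,0,0,0],
  [0,0,0,0,0,0],
  [0,0,0,0,0,0],
])

```text
clock: 5.78
tool_pos: [0.4829, 0.057, 0.0726]
orientation: [-180.0, -0.0, 7.7]
force: [-0.2, -0.9, 8.4]
opening: 0.0007
gripper_force: 4.5
```

```bash
python3 - <<'E'
from h import *
s=viewer.snapshot("scene")[:,:,::-1]; cv2.imwrite("pics/press.png",cv2.resize(s[150:270,310:470],None,fx=5,fy=5,interpolation=cv2.INTER_CUBIC))
E
```

```text
(no output)
```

View pics/press.png

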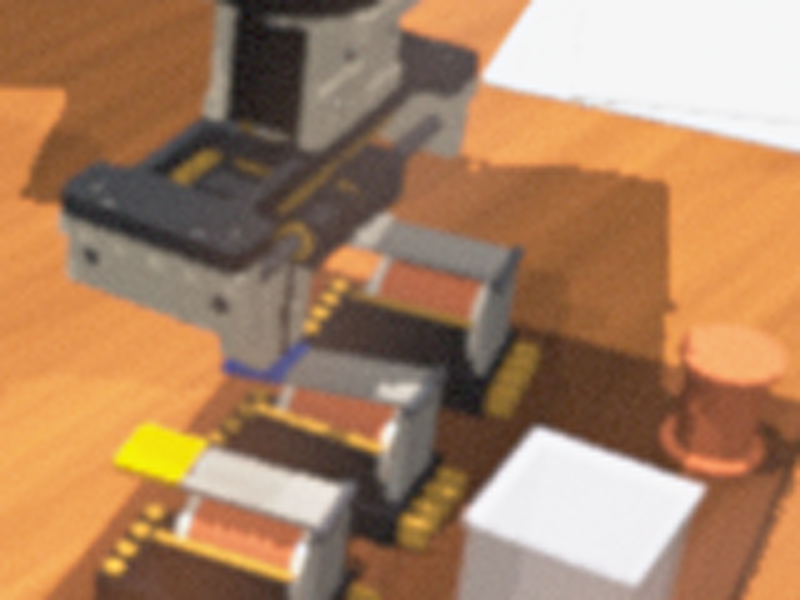

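The picture shows the blue tab (crop 265,362) under the fingertips with its armature tilted down, and the neighbours untouched. It has been down long enough, so I release it and rise.

carry_out([
  [0,0,-0.006,0,0,0],
  [0,0,-0.013,0,0,0],
  [0,0,-0.025,0,0,0],
  [0,0,-0.045,0,0,0],
  [0,0,-0.065,0,0,0],
  [0,0,-0.08,0,0,0],
  [0,0,-0.085,0,0,0],
  [0,0,-0.085,0,0,0],
])

```text
clock: 6.82
tool_pos: [0.4824, 0.0569, 0.157]
orientation: [-180.0, 0.0, 7.7]
force: [0.1, 0.6, 0.4]
opening: 0.0006
gripper_force: 0.0
```

```bash
python3 - <<'E'
from h import *
w=viewer.snapshot("wrist")[:,:,::-1]
s=viewer.snapshot("scene")[:,:,::-1]; a=s[170:270,310:470]
cv2.imwrite("pics/rel.png",np.vstack([cv2.resize(a,(480,300),interpolation=cv2.INTER_CUBIC),cv2.resize(w[100:290,130:510],(480,240))]))
o=telemetry.get_obs();print(o["clock"],o["tool_pos"],o["force"],o["joint_pos"]);print(toolshift([.5077,-.2755,.09]))
E
```

```text
6.925 [0.48207562 0.05676493 0.15639476] [-0.17926118 -0.16244319  0.29712632] [ 2.99769358e+01  6.13398316e+00 -2.83484419e+01 -1.86561996e-02
 -5.55848567e+01  6.77142540e+01]
[-0.01893419  0.33269563  0.06648284]
```

View pics/rel.png

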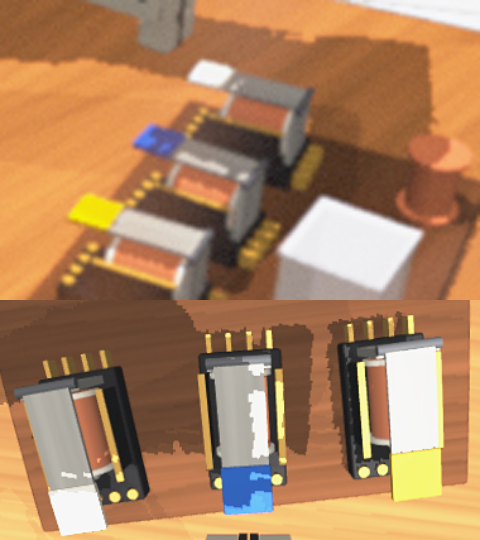

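The blue tab is back level with its neighbours and nothing has shifted. I go to the green button, staying at height until over it.

carry_out([
  [-0.002,0.03,0,0,0,0],
  [-0.005,0.08,0,0,0,0],
  [-0.008,0.13,0,0,0,0],
  [-0.01,0.18,0,0,0,0],
  [-0.013,0.23,0.005,0,0,0],
  [-0.016,0.28,0.015,0,0,0],
  [-0.018,0.32,0.025,0,0,0],
  [-0.019,0.333,0.03,0,0,0],
])

```text
clock: 7.92
tool_pos: [0.5073, -0.2775, 0.1252]
orientation: [-179.9, 0.2, 7.5]
force: [-0.5, 1.1, -0.7]
opening: 0.0002
gripper_force: 0.0
```

carry_out([
  [0,0,0.005,0,0,0],
  [0,0,0.01,0,0,0],
  [0,0,0.01,0,0,0],
])

```text
clock: 8.3
tool_pos: [0.5081, -0.2746, 0.1168]
orientation: [-180.0, 0.0, 7.8]
force: [1.0, 0.6, 1.5]
opening: 0.0003
gripper_force: 0.0
```

```bash
python3 - <<'E'
from h import *
w=viewer.snapshot("wrist")[:,:,::-1]
cv2.imwrite("pics/w2.png",w)
o=telemetry.get_obs();print(o["clock"],o["tool_pos"],o["orientation"],o["force"]);print(toolshift([.5077,-.2755,.0655]))
E
```

```text
8.35 [ 0.50842611 -0.27472516  0.11721755] [ 1.79999333e+02 -5.24232790e-03  7.76887801e+00] [-1.09817112 -0.0734071   0.80374564]
[-0.00082892  0.00066897  0.05171748]
```

View pics/w2.png

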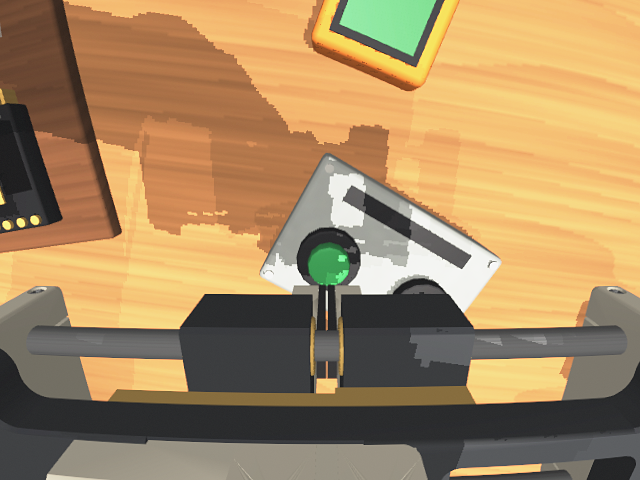

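The green cap, at (329,265), is in line with the fingertips, and the red button is well off to the right. I press down slowly.

carry_out([
  [-0.001,0.001,0.02,0,0,0],
  [-0.001,0.001,0.035,0,0,0],
  [-0.001,0.001,0.042,0,0,0],
  [-0.001,0.001,0.045,0,0,0],
  [-0.001,0.001,0.045,0,0,0],
])

```text
clock: 8.98
tool_pos: [0.5076, -0.2768, 0.0722]
orientation: [180.0, -0.0, 7.7]
force: [0.4, -1.1, 0.3]
opening: 0.0001
gripper_force: 0.0
```

carry_out([
  [0,0,0.002,0,0,0],
  [0,0,0.004,0,0,0],
  [0,0,0.006,0,0,0],
  [0,0,0.008,0,0,0],
  [0,0,0.009,0,0,0],
  [0,0,0.009,0,0,0],
])

```text
clock: 9.72
tool_pos: [0.5076, -0.2768, 0.0632]
orientation: [180.0, -0.0, 7.7]
force: [-1.3, 0.2, 3.4]
opening: 0.0005
gripper_force: 1.7
```

carry_out([
  [0,0,0.001,0,0,0],
  [0,0,0.002,0,0,0],
  [0,0,0.003,0,0,0],
  [0,0,0.003,0,0,0],
])

```text
clock: 10.22
tool_pos: [0.5076, -0.2768, 0.0612]
orientation: [180.0, -0.0, 7.7]
force: [-3.3, 1.8, 13.5]
opening: 0.0007
gripper_force: 6.5
```

carry_out([
  [0,0,0.0005,0,0,0],
  [0,0,0.001,0,0,0],
  [0,0,0.001,0,0,0],
])

```text
clock: 10.6
tool_pos: [0.5077, -0.2769, 0.061]
orientation: [180.0, -0.0, 7.7]
force: [-6.6, 5.5, 21.0]
opening: 0.0005
gripper_force: 10.2
```

The hard stop at z = 0.061, about 6 mm below the cap's rest height, shows the button is fully down. I release it and rise clear.

carry_out([
  [0,0,-0.004,0,0,0],
  [0,0,-0.012,0,0,0],
  [0,0,-0.025,0,0,0],
  [0,0,-0.05,0,0,0],
  [0,0,-0.08,0,0,0],
  [0,0,-0.1,0,0,0],
  [0,0,-0.1,0,0,0],
  [0,0,-0.1,0,0,0],
])

```text
clock: 11.6
tool_pos: [0.507, -0.2765, 0.1586]
orientation: [-180.0, 0.0, 7.7]
force: [-0.4, -0.7, -1.1]
opening: 0.0001
gripper_force: 0.0
```

```bash
python3 - <<'E'
from h import *
s=viewer.snapshot("scene")[:,:,::-1]; cv2.imwrite("pics/end.png",cv2.resize(s[180:420,160:480],(800,600),interpolation=cv2.INTER_CUBIC))
o=telemetry.get_obs();print(o["clock"],o["tool_pos"],o["force"])
E
```

```text
11.65 [ 0.50681261 -0.27652862  0.15825764] [ 0.00629364 -0.09086937 -0.22964518]
```

View pics/end.png

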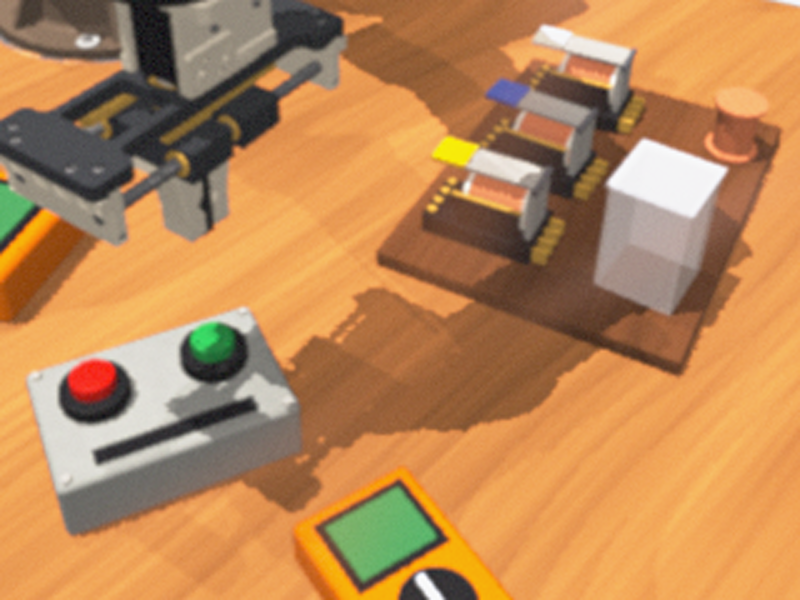

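The final view shows the blue tab up at (508,92), the green cap up at (212,342) and everything in place, with the gripper clear.

```bash
python3 -c "
from plant import workorder
print(workorder.close_job())"
```

```text
the job is handed in; nothing more can be done
None
```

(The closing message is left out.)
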